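Grip the chipped jack in the quick-release vise

ROBOT

A 6-joint arm with a two-finger parallel gripper is mounted at the origin on the work surface. World frame = base frame: x ahead of the robot, y to its left, z up, the work surface at z = 0. Lengths are in m, angles in degrees, forces in N, time in s.
With the tool pointing down it reaches from about 0.4 to 0.825 m from the base axis. Payload 7 kg.
Tool frame: the origin (TCP) lies at the centre of the arm's flange, where the gripper is bolted on; the fingertips stand 178 mm ahead of it and the grasp point (between the pads) lies 159 mm ahead of it (tip_reach is the distance from the TCP to the fingertips, in m); z points along the fingers, y is the line along which they close (so a half turn about z gives the same grasp; the last joint's range is limited). The gripper opens to 88 mm and grips with 3 to 60 N. Pads are 19 mm wide; open, the fingers measure 130 mm over their backs; the gripper's body (78 mm by 193 mm) begins 47 mm behind the grasp point.
Start: joints at [-52.42, 20.546, 0.682, 0, -70.136, -16.507], TCP at [0.243, -0.63, 0.405] pointing down, gripper open.
Joint ranges: [-176.03, 176.03], [-82.01, 121.73], [-58.28, 71.71], [-173.87, 95.51], [-174.79, -0.11], [-173.66, 173.66]. Speed limits (degrees/s): [136.94, 136.94, 172.46, 180, 180, 180].

INTERFACE

Orientations are given as [roll, pitch, yaw] about the fixed x, y, z axes, in that order (R = Rz(yaw) Ry(pitch) Rx(roll)).
In Python, from plant import * gives the robot as it stands.
- The arm moves only by the shell command python3 -m handwheel 'ROWS'. ROWS is JSON, a list of rows, each a list of 7 numbers: the opening, from -1 (shut) to 1 (fully open), then the shift along the tool's x, y, z as a fraction of full scale, then the turn, a rotation vector about the tool's x, y, z as a fraction of full scale. A call has 1 to 5 rows; each row shifts and turns the commanded pose from where the row before left it, along the tool's axes as they then stand; what a row does not reach is not made up. Full scale, the value 1, is 0.025 m for a shift and 6 degrees for a turn. A row lasts 1/8 s, in which the tool goes at most 62.5 mm and 10.7 degrees, less where a joint would pass 70% of its speed; a pose out of reach is approached as far as the arm can. A call with a number of a shift or a turn outside -1 to 1 is refused whole. A call with a gripper value outside its range is refused whole. The fingers move at their own pace and stop on an object; the grip force is fixed at half the most. Time passes only in rows, so rows that do not move let the fingers close. It gives the time, the measured TCP pose, the force, the opening and the grip force at its end, in the units of the state.
- get_obs(): the state, without advancing time (a new reading comes with each control period).
- snapshot(name): name is "scene" or "side" or "wrist"; returns a dict with "color" (384x512x3 uint8, red, green, blue), "fx", "fy", "cx", "cy" (pixels), "R" (3x3) and "t" (3): a world point X has camera coordinates R X + t; the wrist camera has in their place "tool_from_camera" (4x4, takes a point from camera to tool coordinates, whose origin is the TCP and whose axes are the flange's). Camera axes: x right, y down, z forward; pixel columns grow to the right and rows downward; lengths in m; the calibration is good to about 2 mm. A picture is of the moment at which its call begins: read the wrist's pose just before it. There is no depth.
- close_job(): hands the job in; it is judged then, once.
The state is a dict: "clock": time; "joint_pos": joint angles; "qvel": joint speeds; "tau": joint torques, N m; "tool_pos": TCP position; "orientation": TCP orientation; "force": force on the tool from outside, world axes, zero at the start; "moment": the same for the moment, N m; "opening": finger opening in m; "gripper_force": force on a finger pad.
Only numpy, scipy, OpenCV 4.12 (cv2) and the standard library are available. Lean on these libraries where they do the work, as an engineer would, in place of code of your own. Each camera call takes 0.05 s, during which the arm holds its last target. There are 200 camera calls.

TASK

Clamp the chipped white jack in the small vise on the bench so that its chip can be filled: squeeze the red release lever towards the post behind it, slide the jaw up until the jack is just nipped lightly between both jaws, and let the lever go so that the jaw locks. Then wind the crank clockwise (seen from above) until the jack is gripped firmly, which is when the handle has become about half as hard again to turn as when it runs free; no harder, or the jack is crushed. Leave the jack on its bed between the jaws and leave the other things on the bench where they are.

Things in the scene. Friction and masses are not known exactly. Their poses are not given: they have to be found in the camera images.
- vise: Fixed wooden base, 120 x 380 x 16 mm; origin under its centre, on the bench. y runs along the vise, x across: the green fixed jaw (25 mm thick, 90 wide, 104 high) is at the -y end; the sliding jaw, on the +y half, slides towards -y. Between two rails (80 mm over both, tops at 50 mm) lie the bed for the jack (top at 35 mm) and, behind it, a ladder of rungs 9.5 mm apart that locks the lever.
- fixed_jaw_face (a point): Centre of the fixed jaw's green face, 61 mm above the bench (in the vise frame x 0, y -165 mm). A 60 mm cork facing is let into it and stands proud of this point towards the jack by somewhere between 2 and 8 mm; how much is not measured.
- pad: Sliding jaw's round black pad, 34 mm across, 10 mm thick; origin at the centre of the face that meets the jack, 61 mm above the bench, axes as the vise's. The screw spindle carries it on a spring of 6 N per mm (9 mm of play). The firm grip asked for is about 30 N; under 18 N is loose, over 50 N too much for the jack.
- slide_jaw (a joint): Slide of the jaw from fully open towards the fixed jaw, m, 0 to 0.10 (along the vise's -y). Freed, it slides against 2.5 N of friction. With the lever's tooth down it moves 1 mm at most. When the lever is let go the tooth may land on a rung or only part-way down; as the screw pushes, the jaw may then slip back by up to 9.5 mm until the tooth drops in, and needs more winding.
- release_lever (a joint): Angle of the red release lever, rad: 0 = free and locked, up to 0.18 = fully squeezed. The jaw is free above 0.13. The spring needs 3 N at first and 7 N at the end, measured at the bar.
- lever_bar (a point): Centre of the red lever's cross bar, 12 mm thick, 48 mm long (along the vise's x), 112 mm above the bench when free. It swings up to 15 mm in +y, towards the post. Take bar and post together from above between two fingers closing along the vise's y: 49 mm over both when free, about 34 mm squeezed. Jaw and lever travel together.
- squeeze_post (a point): Point in the fixed upright post of the sliding jaw, 44 mm wide (x) and 10 mm thick (y), 112 mm above the bench; its top is at 122 mm. It stands 38 mm to the +y side of the free lever bar. The green head with the crank begins 43 mm to the -y side of the lever bar and is 95 mm high.
- crank (a joint): Turn of the crank, rad, 0 to 9, growing as it is wound clockwise seen from above; each radian drives the spindle and pad 5.5 mm towards the fixed jaw. It stays where it is left. Running free it takes about 7.7 N at the knob (0.31 N m); every 10 N of clamping adds 1.4 N at the knob.
- crank_axis (a point): Point on the crank's vertical axis at the height of the middle of its knob, 133 mm above the bench. It travels with the sliding jaw.
- knob_center (a point): Middle of the crank's upright black knob, 17 mm thick and 43 mm tall (112 to 155 mm above the bench), 40 mm from the crank's axis. The knob spins freely on its pin, so it can be held and led round a circle without turning the hand. A flat brass arm, its top 110 mm above the bench, joins it to the axis.
- mahogany_bowl: Bystander: mahogany bowl, 120 mm wide, 98 mm high; origin under its centre.
- brass_weight: Bystander: cast brass weight, 52 mm wide, 67 mm high; origin under its centre.
- walnut_wedge: Bystander: stepped walnut measuring wedge, 28 x 100 mm, 8 to 32 mm high; origin under its centre.
- filler_tin: Bystander: tin of filler, 60 mm wide, 55 mm high; origin under its centre.
- mallet: Bystander: hammer lying on the bench, origin under its middle.
- screwdriver: Bystander: screwdriver lying on the bench, origin under its middle.
- jack: The same chipped jack as a solid; origin at the centre of the flat it stands on, on the bed, 26 mm under its centre. It turns with the jack.
- jack_center (a point): Centre of the chipped white jack, a 63 mm ball of about 0.25 kg that stands on a small worn flat (36 mm across) on the bed between the jaws, its centre 26 mm above the bed and 61 mm above the bench. It slides along the bed when pushed. The chip is the tan spot on its top.
Things that resemble listed ones, but are neither listed nor needed, are in the scene too. What is shaped like the jack but pink, purple or turquoise is not meant.

How it is judged:
By the outcome, as a careful person would: the job done as asked, in the order asked, and still so for the second after the job is handed in, with the robot touching nothing.
It also fails if it takes over 58 s, if anything falls off the work surface, if the arm or the gripper's body presses on something with over 40 N, if the wrist force passes 120 N, or if a joint passes its speed limit or range.

## Working session

There is one attempt and no reset: what is moved stays moved. The work goes in short steps, Python scripts to look and compute and a shell command to move; the robot and the scene stay as the last step left them, time stands still between calls to the robot, and variables do not carry over. Pictures are saved under pics/ and viewed, at most 10 in all, crops included, and the job is handed in when it is done.

```bash
mkdir -p pics; ls; python3 - <<'E'
from plant import *
import cv2,numpy as np
o=get_obs();print(o)
for n in("scene","side"):
    s=snapshot(n);cv2.imwrite(f"pics/{n}0.png",s["color"][:,:,::-1]);np.savez(f"pics/{n}0.npz",**s)
    print(n,s["fx"],s["cx"],s["cy"],s["R"],s["t"])
a=cv2.imread("pics/scene0.png");b=cv2.imread("pics/side0.png")
cv2.imwrite("pics/both0.png",cv2.resize(np.vstack([a,b]),None,fx=.78,fy=.78))
E
```

```text
pics
{'clock': 0.0, 'joint_pos': array([-5.24184269e+01,  2.05911784e+01,  6.31483144e-01, -1.93117441e-02,
       -7.01365454e+01, -1.65061339e+01]), 'qvel': array([-0.07198322, -0.05766026, -0.08542514, -0.02031832,  0.02934511,
       -0.05680637]), 'tau': array([ 3.63186173e-04, -5.82717276e+01,  2.93063056e+01,  6.99750915e+00,
        7.07254512e-03, -1.53140181e-04]), 'tool_pos': array([ 0.24263601, -0.62965781,  0.40371048]), 'orientation': array([ 1.79902567e+02, -9.94029583e-03, -1.58931129e+02]), 'force': array([ 0.77829906, -0.09699835,  0.52992627]), 'moment': array([0.01403597, 0.01502977, 0.00126585]), 'gripper_force': 0.0, 'opening': 0.0875972476961356}
scene 414.52198851682977 257.275928296698 192.99291252291752 [[ 0.26098823  0.96532537  0.00566306]
 [ 0.75750454 -0.20115771 -0.62106557]
 [-0.59839118  0.1663806  -0.78373815]] [-0.13358591 -0.33877796  1.81360628]
side 365.4872757000802 250.36610511724635 186.22572301545884 [[-0.95765672 -0.28765902  0.01207847]
 [-0.21414015  0.68360531 -0.69773045]
 [ 0.19245155 -0.67077274 -0.71625856]] [0.51489875 0.20119209 1.12038236]
```

View pics/both0.png

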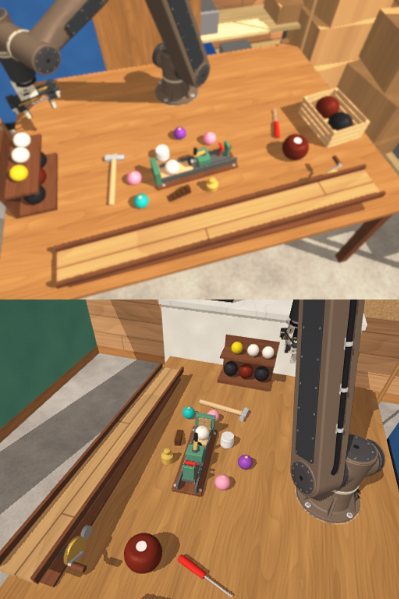

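The vise is near scene pixel (250,212) and side pixel (250,195). Candidates for the jack are the white ball in the vise at about (222,214), the white tin beside it, and pink, purple and turquoise decoys. I'll enlarge both views to confirm.

```bash
python3 - <<'E'
import cv2,numpy as np
a=cv2.imread("pics/scene0.png")[165:265,165:325];b=cv2.imread("pics/side0.png")[130:260,200:340]
a=cv2.resize(a,(800,500),interpolation=cv2.INTER_CUBIC);b=cv2.resize(b,(646,600),interpolation=cv2.INTER_CUBIC)
cv2.imwrite("pics/ca.png",a);cv2.imwrite("pics/cb.png",b)
E
```

```text
(no output)
```

View pics/ca.png

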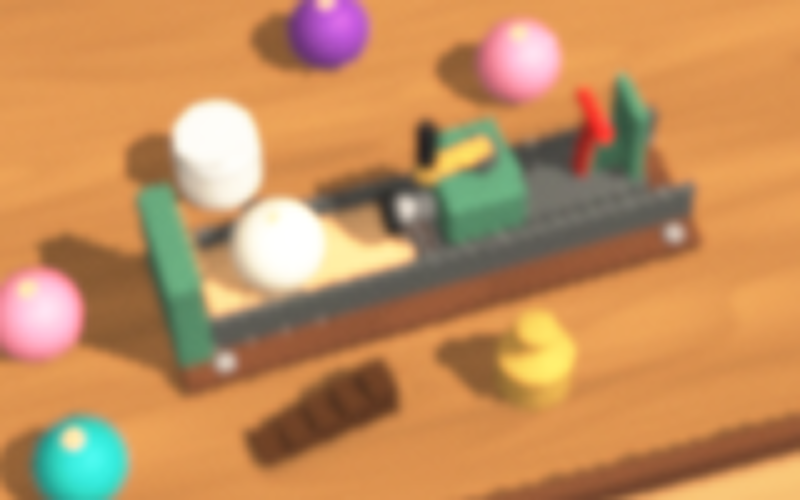

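View pics/cb.png

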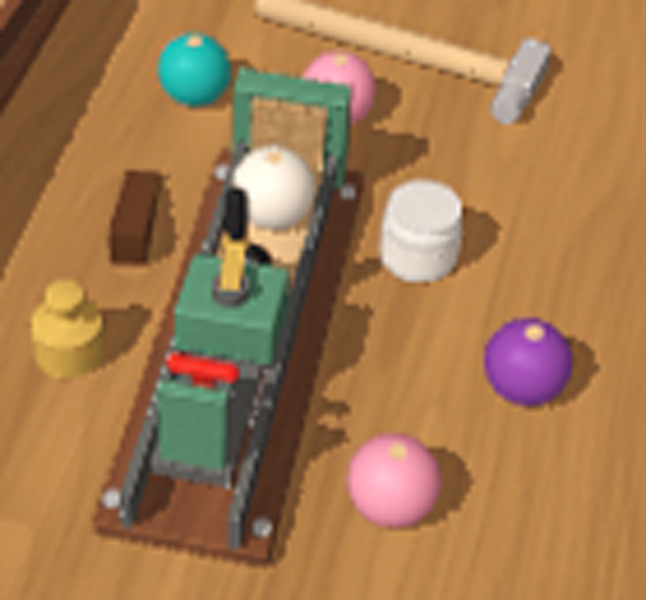

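The meant jack is the white ball with the tan chip on the bed, at scene (221,214) and side (259,171). The plain white thing beside the vise is the filler tin. Next I'll locate everything by rays.

```bash
cat > h.py <<'E'
import numpy as np
def ld(n): return dict(np.load(f"pics/{n}.npz"))
def ray(s,u,v):
    R,t=s["R"],s["t"];c=-R.T@t;d=R.T@np.array([(u-s["cx"])/s["fx"],(v-s["cy"])/s["fy"],1]);return c,d
def plane(s,u,v,z): c,d=ray(s,u,v);return c+d*(z-c[2])/d[2]
def two(r1,r2):
    (c,d),(e,f)=r1,r2;k=np.linalg.lstsq(np.c_[d,-f],e-c,rcond=None)[0];p=c+d*k[0];q=e+f*k[1];return (p+q)/2,np.linalg.norm(p-q)
E
python3 - <<'E'
from h import *
a,b=ld("scene0"),ld("side0");np.set_printoptions(precision=4,suppress=True)
A=lambda x,y:(165+x/5-.4,165+y/5-.4);B=lambda x,y:(200+x/4.614-.4,130+y/4.614-.4)
for n,p,q,z in [("jack",(278,245),(273,188),.061),("bar",(594,115),(203,368),.112),("knob",(427,143),(234,212),.133)]:
    print(n,two(ray(a,*A(*p)),ray(b,*B(*q))),plane(a,*A(*p),z),plane(b,*B(*q),z))
S=[plane(b,*B(*q),.018) for q in [(222,172),(347,191),(111,497),(262,527)]]
print(S,plane(a,*A(226,362),.018),plane(a,*A(673,233),.018))
print("side corners",[plane(b,*B(*q),.016) for q in [(97,525),(270,562)]])
c=sum(S)/4;d=(S[0]+S[1]-S[2]-S[3]);print(c,np.degrees(np.arctan2(d[1],d[0])))
print("axis",plane(b,*B(231,288),.108))
E
```

```text
jack (array([ 0.5507, -0.1421,  0.0595]), np.float64(0.0007052248459695522)) [ 0.5522 -0.1421  0.061 ] [ 0.5501 -0.1409  0.061 ]
bar (array([0.5347, 0.0857, 0.1092]), np.float64(0.0008673095577193665)) [0.5373 0.0851 0.112 ] [0.5337 0.0876 0.112 ]
knob (array([ 0.5494, -0.0353,  0.1341]), np.float64(0.001622570464556413)) [ 0.5478 -0.0355  0.133 ] [ 0.5502 -0.0356  0.133 ]
[array([ 0.6055, -0.191 ,  0.018 ]), array([ 0.5044, -0.1995,  0.018 ]), array([0.5827, 0.1372, 0.018 ]), array([0.4795, 0.1306, 0.018 ])] [ 0.6076 -0.1926  0.018 ] [0.5832 0.1349 0.018 ]
side corners [array([0.5845, 0.16  , 0.016 ]), array([0.4673, 0.1542, 0.016 ])]
[ 0.543  -0.0307  0.018 ] -85.86385102161645
axis [0.538  0.0109 0.108 ]
```

```bash
python3 -m handwheel '[[1,0,0,-0.8,0,0,0],[1,0,0,-0.8,0,0,0.94],[1,0,0,-0.4,0,0,0.94],[1,0,0,0,0,0,0.94],[1,0,0,0,0,0,0]]'
```

```text
clock: 0.72
tool_pos: [0.2427, -0.6297, 0.4543]
orientation: [180.0, -0.0, -175.8]
force: [-0.1, -0.0, -0.3]
opening: 0.0876
gripper_force: 0.0
```

```bash
python3 -m handwheel '[[1,-0.47,1,0,0,0,0],[1,-0.47,1,0,0,0,0],[1,-0.47,1,0,0,0,0],[1,-0.47,1,0,0,0,0],[1,-0.47,1,0,0,0,0]]' && python3 -m handwheel '[[1,-0.47,1,0,0,0,0],[1,-0.47,1,0,0,0,0],[1,-0.47,1,0,0,0,0],[1,-0.47,1,0,0,0,0],[1,-0.47,1,0,0,0,0]]' && python3 -m handwheel '[[1,-0.47,1,0,0,0,0],[1,-0.47,1,0,0,0,0],[1,-0.47,1,0,0,0,0],[1,-0.47,1,0,0,0,0],[1,-0.47,1,0,0,0,0]]' && python3 -m handwheel '[[1,-0.47,1,0,0,0,0],[1,-0.47,1,0,0,0,0],[1,-0.47,1,0,0,0,0],[1,-0.47,1,0,0,0,0],[1,-0.47,1,0,0,0,0]]'
python3 -m handwheel '[[1,-0.47,1,0,0,0,0],[1,-0.47,1,0,0,0,0],[1,-0.47,1,0,0,0,0],[1,-0.47,1,0,0,0,0],[1,0,0,0,0,0,0]]'
```

```text
clock: 1.35
tool_pos: [0.2924, -0.5, 0.4542]
orientation: [180.0, -0.0, -175.7]
force: [0.3, 0.5, -0.6]
opening: 0.0878
gripper_force: 0.0
clock: 1.98
tool_pos: [0.3419, -0.3711, 0.4543]
orientation: [180.0, -0.0, -175.7]
force: [0.1, -0.3, 0.2]
opening: 0.0876
gripper_force: 0.0
clock: 2.6
tool_pos: [0.3914, -0.2422, 0.4544]
orientation: [180.0, -0.0, -175.7]
force: [-0.1, -1.0, 0.0]
opening: 0.0875
gripper_force: 0.0
clock: 3.22
tool_pos: [0.4409, -0.1132, 0.4544]
orientation: [180.0, -0.0, -175.7]
force: [0.2, -0.9, -0.1]
opening: 0.0876
gripper_force: 0.0
clock: 3.85
tool_pos: [0.4809, -0.0098, 0.4542]
orientation: [-180.0, -0.0, -175.6]
force: [-0.3, -0.5, 0.1]
opening: 0.088
gripper_force: 0.0
```

Now a close look with the wrist camera.

```bash
python3 - <<'E'
from plant import *
import cv2,numpy as np
from scipy.spatial.transform import Rotation as Ro
o=get_obs();s=snapshot("wrist")
T=np.eye(4);T[:3,:3]=Ro.from_euler("xyz",o["orientation"],degrees=True).as_matrix();T[:3,3]=o["tool_pos"]
M=np.linalg.inv(T@s["tool_from_camera"])
np.savez("pics/w1.npz",fx=s["fx"],fy=s["fy"],cx=s["cx"],cy=s["cy"],R=M[:3,:3],t=M[:3,3])
cv2.imwrite("pics/w1.png",cv2.resize(s["color"][:,:,::-1],None,fx=1.5,fy=1.5));print(s["tool_from_camera"],o["tool_pos"])
E
```

```text
[[ 3.57673108e-04 -9.68553663e-01 -2.48804490e-01  6.76795698e-02]
 [ 9.99999918e-01  3.93225751e-04 -9.31943096e-05  6.68842937e-05]
 [ 1.88100022e-04 -2.48804436e-01  9.68553724e-01  1.96257510e-02]
 [ 0.00000000e+00  0.00000000e+00  0.00000000e+00  1.00000000e+00]] [ 0.48089662 -0.00976577  0.4541653 ]
```

View pics/w1.png

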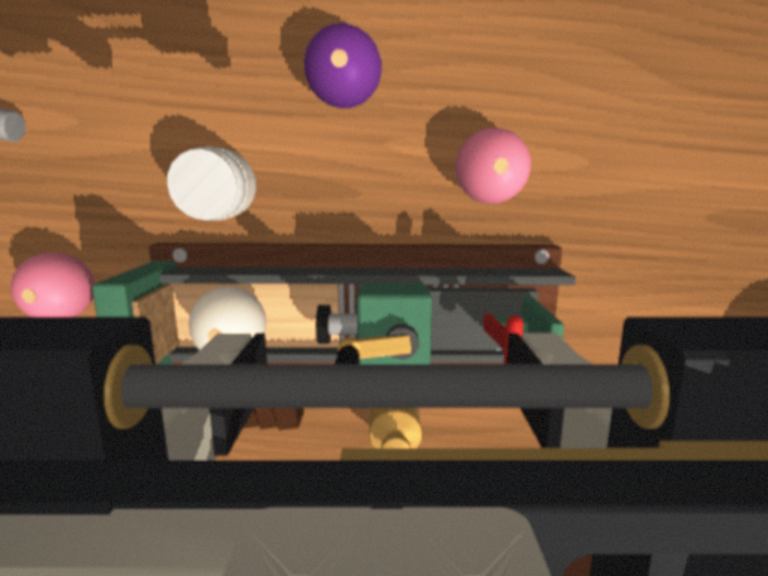

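The wrist view shows, in view pixels: the red bar's near end at (515,327), the post beside it at (545,315), the crank hub at (403,342), the knob top at (348,355), and the pad at (323,323). Now I'll compute positions.

```bash
python3 - <<'E'
from h import *
w,b=ld("w1"),ld("side0");np.set_printoptions(precision=4,suppress=True)
P=lambda x,y,z:plane(w,(x+.5)/1.5-.5,(y+.5)/1.5-.5,z)
s1,s2=P(180,255,.018),P(542,257,.018);d=s2-s1;print(s1,s2,np.degrees(np.arctan2(-d[0],d[1])))
print("bar end",P(515,327,.112),"knobtop",P(348,353,.155),"hub",P(403,342,.112),"pad front top",P(318,308,.078), "jack",P(228,322,.061),"post",P(527,300,.122))
B=lambda x,y:(200+x/4.614-.4,130+y/4.614-.4)
print("bar ends side",plane(b,*B(168,362),.112),plane(b,*B(237,374),.112))
th=np.radians(4.1);c=np.array([.543,-.0307]);
for n,p in dict(jack=(.551,-.1415),bar=(.535,.0865),knob=(.549,-.0355),pad=P(318,308,.078)[:2],hub=P(403,342,.112)[:2],kn2=P(348,353,.155)[:2]).items():
    q=np.array(p)-c;print(n,np.array([[np.cos(th),np.sin(th)],[-np.sin(th),np.cos(th)]])@q)
E
```

```text
[ 0.5029 -0.1969  0.018 ] [0.4793 0.1327 0.018 ] 4.091860149259742
bar end [0.5177 0.088  0.112 ] knobtop [ 0.5297 -0.0309  0.155 ] hub [0.5357 0.0069 0.112 ] pad front top [ 0.5249 -0.0615  0.078 ] jack [ 0.5485 -0.1394  0.061 ] post [0.494  0.0903 0.122 ]
bar ends side [0.5568 0.0894 0.112 ] [0.5114 0.0859 0.112 ]
jack [ 0.0001 -0.1111]
bar [0.0004 0.1175]
knob [ 0.0056 -0.0052]
pad [-0.0203 -0.0294]
hub [-0.0046  0.038 ]
kn2 [-0.0133  0.0008]
```

```bash
python3 -m handwheel '[[0.6,-0.487,0.936,0,0,0,0],[0.6,-0.487,0.936,0,0,0,0],[0.6,-0.487,0.936,0,0,0,0],[0.6,-0.487,0.936,0,0,0,0],[0.6,-0.487,0.936,0,0,0,0]]' && python3 -m handwheel '[[0.6,0,0,1,0,0,0],[0.6,0,0,1,0,0,0],[0.6,0,0,1,0,0,0],[0.6,0,0,1,0,0,0],[0.6,0,0,1,0,0,0]]' && python3 -m handwheel '[[0.6,0,0,0.6,0,0,0],[0.6,0,0,0,0,0,0]]'; python3 - <<'E'
from plant import *
import cv2
s=snapshot("side");c=s["color"][110:250,180:320,::-1]
s=snapshot("scene");d=s["color"][130:230,230:330,::-1]
cv2.imwrite("pics/s1.png",np.hstack([cv2.resize(c,(400,400),interpolation=2),cv2.resize(d,(400,400),interpolation=2)]) if 0 else __import__("numpy").hstack([cv2.resize(c,(400,400),interpolation=2),cv2.resize(d,(400,400),interpolation=2)]))
E
```

```text
clock: 4.53
tool_pos: [0.5333, 0.1114, 0.4546]
orientation: [-180.0, -0.0, -175.8]
force: [0.1, 0.6, 0.1]
opening: 0.0705
gripper_force: 0.0
clock: 5.15
tool_pos: [0.5331, 0.1109, 0.3287]
orientation: [-180.0, -0.0, -175.8]
force: [0.2, 1.0, 0.4]
opening: 0.0701
gripper_force: 0.0
clock: 5.4
tool_pos: [0.5327, 0.1104, 0.3137]
orientation: [-179.9, -0.1, -175.8]
force: [0.2, -0.3, 0.6]
opening: 0.0702
gripper_force: 0.0
```

View pics/s1.png

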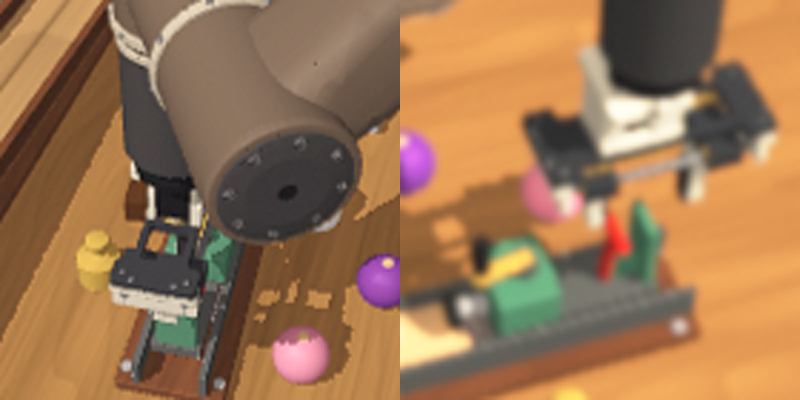

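The fingers at (595,215) and (690,185) in the right-hand crop straddle the red bar and the post. Now down and squeeze.

```bash
python3 -m handwheel '[[0.6,0,0,0.5,0,0,0],[0.6,0,0,0.5,0,0,0],[0.6,0,0,0.4,0,0,0],[0.6,0,0,0,0,0,0]]' && python3 -m handwheel '[[-1,0,0,0,0,0,0],[-1,0,0,0,0,0,0],[-1,0,0,0,0,0,0]]' && python3 -m handwheel '[[-1,0,0,0,0,0,0],[-1,0,0,0,0,0,0],[-1,0,0,0,0,0,0]]'
```

```text
clock: 6.0
tool_pos: [0.5324, 0.1099, 0.2785]
orientation: [-179.9, -0.1, -175.9]
force: [-0.2, 0.3, 0.1]
opening: 0.0699
gripper_force: 0.0
clock: 6.38
tool_pos: [0.5329, 0.1096, 0.28]
orientation: [-180.0, 0.0, -175.8]
force: [2.8, -4.8, -0.9]
opening: 0.0455
gripper_force: 2.4
clock: 6.75
tool_pos: [0.5328, 0.1104, 0.2799]
orientation: [180.0, 0.0, -175.8]
force: [-0.7, 2.1, 1.5]
opening: 0.0319
gripper_force: 30.0
```

```bash
python3 -m handwheel '[[-1,0,-0.32,0,0,0,0],[-1,0,-0.32,0,0,0,0],[-1,0,-0.32,0,0,0,0],[-1,0,-0.32,0,0,0,0],[-1,0,-0.32,0,0,0,0]]' && python3 -m handwheel '[[-1,0,-0.2,0,0,0,0],[-1,0,-0.2,0,0,0,0],[-1,0,-0.08,0,0,0,0]]' && python3 -m handwheel '[[-1,0,-0.08,0,0,0,0],[-1,0,-0.08,0,0,0,0]]'
```

```text
clock: 7.38
tool_pos: [0.5358, 0.0697, 0.2799]
orientation: [180.0, 0.0, -175.8]
force: [-1.3, 3.6, 4.7]
opening: 0.0322
gripper_force: 30.0
clock: 7.75
tool_pos: [0.5366, 0.0578, 0.2799]
orientation: [180.0, 0.0, -175.9]
force: [-2.1, 3.9, 6.5]
opening: 0.0321
gripper_force: 30.0
clock: 8.0
tool_pos: [0.5369, 0.0541, 0.2799]
orientation: [180.0, 0.0, -175.9]
force: [-2.6, 5.0, 6.3]
opening: 0.0321
gripper_force: 30.0
```

```bash
for i in 1; do python3 -m handwheel '[[-1,0,-0.08,0,0,0,0],[-1,0,0,0,0,0,0]]'; python3 -m handwheel '[[-1,0,-0.06,0,0,0,0],[-1,0,0,0,0,0,0]]';python3 -m handwheel '[[-1,0,-0.06,0,0,0,0],[-1,0,0,0,0,0,0]]';done | grep -E "tool|force: \["
```

```text
tool_pos: [0.5371, 0.0519, 0.2799]
force: [-1.1, 2.6, 4.5]
tool_pos: [0.5372, 0.0505, 0.2799]
force: [-1.3, 3.4, 5.1]
tool_pos: [0.5373, 0.049, 0.2799]
force: [-1.8, 3.2, 5.3]
```

```bash
python3 - <<'E'
from plant import *
import cv2
s=snapshot("scene");d=s["color"][165:265,165:325,::-1]
cv2.imwrite("pics/s2.png",cv2.resize(d,(800,500),interpolation=2))
E
```

```text
(no output)
```

View pics/s2.png

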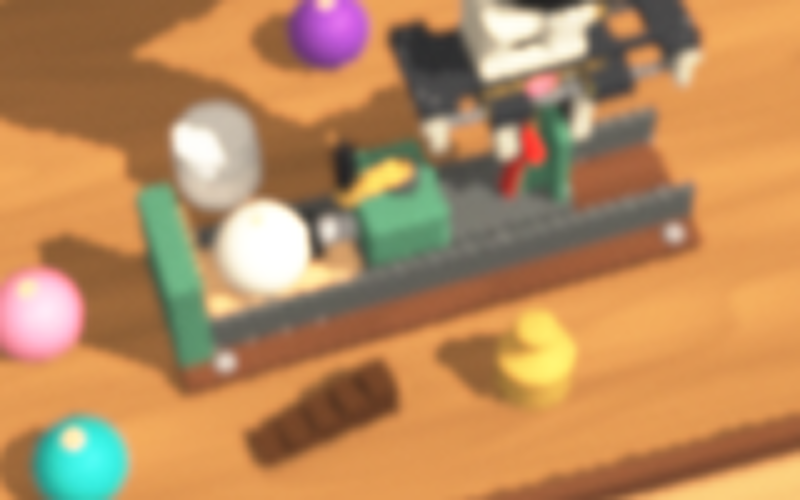

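The jack at (263,248) has been pushed about 11 mm and does not touch the cork yet. I'll go on in small steps.

```bash
{ python3 -m handwheel '[[-1,0,-0.04,0,0,0,0],[-1,0,0,0,0,0,0]]'; python3 -m handwheel '[[-1,0,-0.04,0,0,0,0],[-1,0,0,0,0,0,0]]';python3 -m handwheel '[[-1,0,-0.04,0,0,0,0],[-1,0,0,0,0,0,0]]';python3 -m handwheel '[[-1,0,-0.04,0,0,0,0],[-1,0,0,0,0,0,0]]'; } | grep -E "tool|force: \["
```

```text
tool_pos: [0.5373, 0.048, 0.2799]
force: [-1.9, 4.2, 4.8]
tool_pos: [0.5374, 0.047, 0.2799]
force: [-1.8, 3.6, 5.5]
tool_pos: [0.5375, 0.046, 0.2799]
force: [-1.9, 3.4, 5.4]
tool_pos: [0.5375, 0.045, 0.2799]
force: [-1.9, 3.1, 4.4]
```

```bash
python3 -m handwheel '[[-1,0,-0.03,0,0,0,0],[-1,0,0,0,0,0,0]]'| grep -E "tool|force: \["; python3 -m handwheel '[[-1,0,-0.03,0,0,0,0],[-1,0,0,0,0,0,0]]'| grep -E "tool|force: \["
```

```text
tool_pos: [0.5376, 0.0443, 0.2799]
force: [-1.4, 1.9, 5.2]
tool_pos: [0.5377, 0.0435, 0.2799]
force: [-1.5, 3.0, 5.9]
```

```bash
python3 -m handwheel '[[-1,0,-0.03,0,0,0,0],[-1,0,0,0,0,0,0]]'| grep -E "tool|force: \["
```

```text
tool_pos: [0.5377, 0.0428, 0.2799]
force: [-1.5, 3.1, 4.3]
```

```bash
python3 -m handwheel '[[-1,0,-0.03,0,0,0,0],[-1,0,0,0,0,0,0]]'| grep -E "tool|force: \["; python3 -m handwheel '[[-1,0,-0.03,0,0,0,0],[-1,0,0,0,0,0,0]]'| grep -E "tool|force: \["
```

```text
tool_pos: [0.5378, 0.0421, 0.2799]
force: [-2.4, 2.8, 6.7]
tool_pos: [0.5378, 0.0413, 0.2799]
force: [-2.4, 3.9, 4.9]
```

```bash
python3 -m handwheel '[[-1,0,-0.03,0,0,0,0],[-1,0,0,0,0,0,0]]'| grep -E "tool|force: \["
```

```text
tool_pos: [0.5379, 0.0406, 0.2799]
force: [-1.7, 4.2, 4.8]
```

```bash
python3 -m handwheel '[[-1,0,-0.02,0,0,0,0],[-1,0,0,0,0,0,0]]'| grep -E "tool|force: \["
```

```text
tool_pos: [0.5379, 0.0401, 0.2799]
force: [-1.9, 4.5, 6.0]
```

```bash
python3 -m handwheel '[[-1,0,-0.02,0,0,0,0],[-1,0,0,0,0,0,0]]'| grep -E "tool|force: \["
```

```text
tool_pos: [0.538, 0.0396, 0.2799]
force: [-2.3, 3.0, 5.2]
```

```bash
python3 -m handwheel '[[-1,0,-0.02,0,0,0,0],[-1,0,0,0,0,0,0]]'| grep -E "tool|force: \["; python3 - <<'E'
from plant import *
import cv2
s=snapshot("scene");d=s["color"][165:265,165:325,::-1]
cv2.imwrite("pics/s3.png",cv2.resize(d,(800,500),interpolation=2))
E
```

```text
tool_pos: [0.538, 0.0391, 0.2799]
force: [-1.7, 4.4, 5.0]
```

View pics/s3.png

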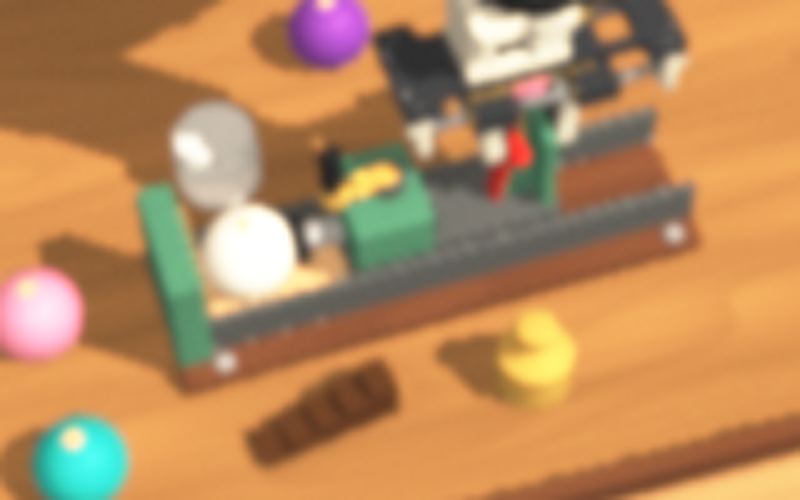

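The jack is at (250,251) and close to the cork. I'll check its distance numerically.

```bash
python3 - <<'E'
from h import *
a=ld("scene0");A=lambda x,y:(165+x/5-.4,165+y/5-.4)
c=np.array([.543,-.0307]);th=np.radians(4.1)
for q in [(278,245),(250,251)]:
    p=plane(a,*A(*q),.061)[:2]-c;print(p@[-np.sin(th),np.cos(th)])
E
python3 -m handwheel '[[-1,0,-0.03,0,0,0,0],[-1,0,0,0,0,0,0]]'| grep -E "tool|force: \["
```

```text
-0.11173517542051788
-0.13110212845195438
tool_pos: [0.538, 0.0383, 0.2799]
force: [-1.6, 3.8, 4.2]
```

```bash
python3 -m handwheel '[[-1,0,-0.025,0,0,0,0],[-1,0,0,0,0,0,0]]'| grep -E "tool|force: \["
```

```text
tool_pos: [0.5381, 0.0377, 0.2799]
force: [-2.1, 4.1, 5.7]
```

```bash
python3 -m handwheel '[[-1,0,-0.025,0,0,0,0],[-1,0,0,0,0,0,0]]'| grep -E "tool|force: \["
```

```text
tool_pos: [0.5381, 0.0371, 0.2799]
force: [-1.7, 3.1, 4.8]
```

```bash
python3 -m handwheel '[[-1,0,-0.02,0,0,0,0],[-1,0,0,0,0,0,0]]'| grep -E "tool|force: \["
```

```text
tool_pos: [0.5382, 0.0366, 0.2799]
force: [-2.2, 3.8, 5.4]
```

```bash
python3 -m handwheel '[[-1,0,-0.025,0,0,0,0],[-1,0,0,0,0,0,0]]'| grep -E "tool|force: \["
```

```text
tool_pos: [0.5382, 0.036, 0.2799]
force: [-2.7, 4.2, 5.6]
```

```bash
python3 -m handwheel '[[-1,0,-0.025,0,0,0,0],[-1,0,0,0,0,0,0]]'| grep -E "tool|force: \["
```

```text
tool_pos: [0.5383, 0.0354, 0.2799]
force: [-1.3, 3.8, 5.9]
```

```bash
python3 -m handwheel '[[-1,0,-0.025,0,0,0,0],[-1,0,0,0,0,0,0]]'| grep -E "tool|force: \["
```

```text
tool_pos: [0.5383, 0.0349, 0.2799]
force: [-2.5, 4.2, 5.2]
```

```bash
python3 -m handwheel '[[-1,0,-0.025,0,0,0,0],[-1,0,0,0,0,0,0]]'| grep -E "tool|force: \["
```

```text
tool_pos: [0.5383, 0.0345, 0.2799]
force: [-2.4, 7.0, 5.1]
```

```bash
python3 -m handwheel '[[-1,0,-0.025,0,0,0,0],[-1,0,0,0,0,0,0]]'| grep -E "tool|force: \["
```

```text
tool_pos: [0.5383, 0.034, 0.2799]
force: [-2.7, 7.6, 6.4]
```

```bash
python3 - <<'E'
from plant import *
import cv2,numpy as np
from h import *
a=ld("scene0");c=np.array([.543,-.0307]);th=np.radians(4.1)
I=snapshot("scene")["color"]
def cen(I):
    h=cv2.cvtColor(I,cv2.COLOR_RGB2HSV);m=((h[:,:,1]<60)&(h[:,:,2]>150)).astype(np.uint8)
    m[:,:203]=0;m[:203]=0;m[228:]=0;m[:,232:]=0
    n,l,s,ce=cv2.connectedComponentsWithStats(m);i=1+s[1:,4].argmax();return s[i],ce[i]
for J in (a["color"],cv2.imread("pics/s3.png")[...,::-1] if 0 else I):
    s,ce=cen(J);p=plane(a,*ce,.061)[:2]-c;print(s,ce,p@[-np.sin(th),np.cos(th)])
E
```

```text
[211 205  19  17 248] [220.77822581 213.12096774] -0.10931766132508693
[203 203  21  21 287] [213.17421603 213.60627178] -0.1343506991852757
```

Both jaws touch the jack with a light nip (about +4 N), so I let the lever go.

```bash
python3 -m handwheel '[[-0.05,0,0,0,0,0,0],[0.2,0,0,0,0,0,0],[0.6,0,0,0,0,0,0],[0.6,0,0,0,0,0,0]]' && python3 -m handwheel '[[0.6,0,0,-0.6,0,0,0],[0.6,0,0,-0.8,0,0,0],[0.6,0,0,-0.9,0,0,0],[0.6,0,0,-0.9,0,0,0],[0.6,0,0,0,0,0,0]]'; python3 - <<'E'
from plant import *
import cv2,numpy as np
from scipy.spatial.transform import Rotation as Ro
o=get_obs();s=snapshot("wrist")
T=np.eye(4);T[:3,:3]=Ro.from_euler("xyz",o["orientation"],degrees=True).as_matrix();T[:3,3]=o["tool_pos"]
M=np.linalg.inv(T@s["tool_from_camera"])
np.savez("pics/w2.npz",fx=s["fx"],fy=s["fy"],cx=s["cx"],cy=s["cy"],R=M[:3,:3],t=M[:3,3])
q=snapshot("scene")["color"][165:265,165:325,::-1]
cv2.imwrite("pics/w2.png",np.hstack([cv2.resize(s["color"][60:,:,::-1],None,fx=.8,fy=.8)[:250],cv2.resize(q,(390,250),interpolation=2)]))
E
```

```text
clock: 14.9
tool_pos: [0.5381, 0.0334, 0.2793]
orientation: [-180.0, -0.0, -175.9]
force: [-0.0, -0.2, 0.5]
opening: 0.0657
gripper_force: 0.0
clock: 15.52
tool_pos: [0.5388, 0.0338, 0.3626]
orientation: [179.9, 0.3, -175.8]
force: [-0.2, -0.3, -0.8]
opening: 0.0698
gripper_force: 0.0
```

View pics/w2.png

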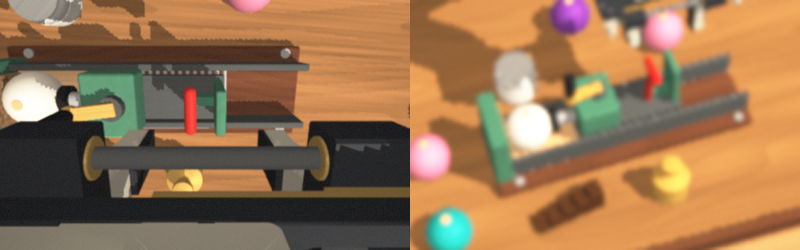

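The jaw is locked, with the red bar standing free at (191,110) and the jack between pad and cork. Next I move so the wrist camera sees the crank.

```bash
python3 -m handwheel '[[0.6,-0.6,-0.6,-0.5,0,0,0],[0.6,-0.8,-0.6,-0.5,0,0,0],[0.6,-0.9,-0.7,-0.5,0,0,0],[0.6,-0.9,-0.7,0,0,0,0],[0.6,0,0,0,0,0,0]]'; python3 - <<'E'
from plant import *
import cv2,numpy as np
from scipy.spatial.transform import Rotation as Ro
o=get_obs();s=snapshot("wrist")
T=np.eye(4);T[:3,:3]=Ro.from_euler("xyz",o["orientation"],degrees=True).as_matrix();T[:3,3]=o["tool_pos"]
M=np.linalg.inv(T@s["tool_from_camera"])
np.savez("pics/w3.npz",fx=s["fx"],fy=s["fy"],cx=s["cx"],cy=s["cy"],R=M[:3,:3],t=M[:3,3])
q=snapshot("scene")["color"][190:240,200:280,::-1]
cv2.imwrite("pics/w3.png",np.vstack([cv2.resize(s["color"][:216,100:420,::-1],None,fx=1.25,fy=1.25),cv2.resize(q,(400,250),interpolation=2)]))
E
```

```text
clock: 16.25
tool_pos: [0.6236, -0.0262, 0.3957]
orientation: [-180.0, -0.1, -175.9]
force: [-0.3, -0.5, -0.9]
opening: 0.0699
gripper_force: 0.0
```

View pics/w3.png

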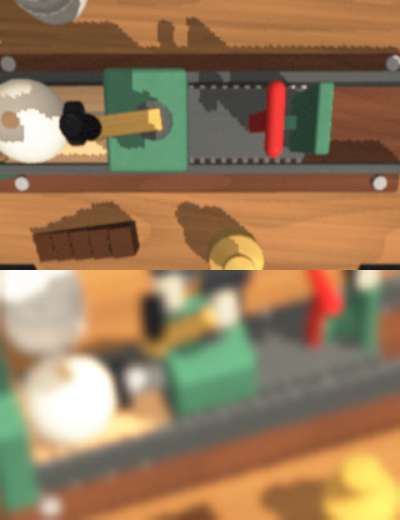

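In the upper (wrist) crop the knob top is at (75,122), the hub at (158,121), the red bar at (276,119) and the post top at (324,118).

```bash
python3 - <<'E'
from h import *
w,a=ld("w3"),ld("scene0");np.set_printoptions(precision=4,suppress=True)
c=np.array([.543,-.0307]);th=np.radians(4.1);V=np.array([[np.cos(th),np.sin(th)],[-np.sin(th),np.cos(th)]])
for n,x,y,z in [("knob",75,122,.155),("knobbase",92,124,.112),("hub",158,121,.112),("bar",276,119,.118),("post",324,118,.122)]:
    p=plane(w,x/1.25+100,y/1.25,z);print(n,p,V@(p[:2]-c))
q=(200+155/5-.4,190+(307-270)/5-.4);print("scene knob",plane(a,*q,.133))
E
```

```text
knob [ 0.5502 -0.0985  0.155 ] [ 0.0024 -0.0682]
knobbase [ 0.5496 -0.1005  0.112 ] [ 0.0016 -0.0701]
hub [ 0.5446 -0.0574  0.112 ] [-0.0003 -0.0267]
bar [0.5383 0.0185 0.118 ] [-0.0012  0.0494]
post [0.5358 0.0478 0.122 ] [-0.0016  0.0788]
scene knob [ 0.5468 -0.1013  0.133 ]
```

```bash
python3 -m handwheel '[[0.3,0.787,-0.672,0,0,0,0],[0.3,0.787,-0.672,0,0,0,0],[0.3,0.787,-0.672,0,0,0,0],[0.3,0.787,-0.672,0,0,0,0],[0.3,0,0,0,0,0,0]]' && python3 -m handwheel '[[0.3,0,0,0.975,0,0,0],[0.3,0,0,0.975,0,0,0],[0.3,0,0,0.975,0,0,0],[0.3,0,0,0.975,0,0,0],[0.3,0,0,0,0,0,0]]' && python3 -m handwheel '[[-1,0,0,0,0,0,0],[-1,0,0,0,0,0,0],[-1,0,0,0,0,0,0],[-1,0,0,0,0,0,0],[-1,0,0,0,0,0,0]]'
```

```text
clock: 16.98
tool_pos: [0.5474, -0.0996, 0.3978]
orientation: [180.0, 0.0, -175.9]
force: [-0.1, 0.0, 0.6]
opening: 0.0568
gripper_force: 0.0
clock: 17.6
tool_pos: [0.5485, -0.0982, 0.2981]
orientation: [-180.0, -0.2, -175.9]
force: [0.3, -0.3, 0.4]
opening: 0.0571
gripper_force: 0.0
clock: 18.23
tool_pos: [0.5493, -0.0997, 0.3003]
orientation: [-179.8, -0.0, -175.8]
force: [0.4, -10.6, 1.7]
opening: 0.0161
gripper_force: 30.0
```

```bash
python3 -m handwheel '[[-1,0,-0.05,0,0,0,0],[-1,0,0,0,0,0,0]]'; python3 - <<'E'
import numpy as np
y=np.radians(-175.85);X=np.array([np.cos(y),np.sin(y)]);Y=np.array([np.sin(y),-np.cos(y)])
f=np.radians(-83.5)-np.arange(0,31)*.15
P=.04*np.c_[np.cos(f),np.sin(f)]
for i,d in enumerate(np.diff(P,axis=0)): print(i+1,round(.15*(i+1),2),"%.2f %.2f"%(d@X/.025,d@Y/.025), "tan %.2f %.2f"%(np.sin(f[i+1]),-np.cos(f[i+1])), "pos %.4f %.4f"%tuple(P[i+1]+[.5452,-.0604]))
E
```

```text
clock: 18.48
tool_pos: [0.5493, -0.1002, 0.3003]
orientation: [-179.9, 0.0, -175.8]
force: [0.6, -7.0, 1.6]
opening: 0.0161
gripper_force: 30.0
1 0.15 0.24 0.01 tan -1.00 0.04 pos 0.5437 -0.1004
2 0.3 0.24 0.04 tan -0.98 0.19 pos 0.5378 -0.0997
3 0.45 0.23 0.08 tan -0.94 0.33 pos 0.5320 -0.0982
4 0.6 0.21 0.11 tan -0.88 0.47 pos 0.5265 -0.0958
5 0.75 0.19 0.14 tan -0.80 0.59 pos 0.5214 -0.0926
6 0.9 0.17 0.17 tan -0.71 0.71 pos 0.5169 -0.0887
7 1.05 0.14 0.19 tan -0.59 0.81 pos 0.5130 -0.0841
8 1.2 0.11 0.21 tan -0.47 0.89 pos 0.5098 -0.0790
9 1.35 0.08 0.23 tan -0.33 0.94 pos 0.5074 -0.0735
10 1.5 0.04 0.24 tan -0.18 0.98 pos 0.5059 -0.0677
11 1.65 0.01 0.24 tan -0.03 1.00 pos 0.5052 -0.0618
12 1.8 -0.03 0.24 tan 0.12 0.99 pos 0.5055 -0.0558
13 1.95 -0.06 0.23 tan 0.26 0.96 pos 0.5066 -0.0499
14 2.1 -0.10 0.22 tan 0.40 0.91 pos 0.5086 -0.0442
15 2.25 -0.13 0.20 tan 0.54 0.84 pos 0.5114 -0.0390
16 2.4 -0.16 0.18 tan 0.66 0.75 pos 0.5150 -0.0342
17 2.55 -0.18 0.16 tan 0.76 0.65 pos 0.5193 -0.0299
18 2.7 -0.20 0.13 tan 0.85 0.53 pos 0.5241 -0.0264
19 2.85 -0.22 0.10 tan 0.92 0.39 pos 0.5294 -0.0236
20 3.0 -0.23 0.06 tan 0.97 0.25 pos 0.5351 -0.0217
21 3.15 -0.24 0.03 tan 0.99 0.10 pos 0.5410 -0.0206
22 3.3 -0.24 -0.01 tan 1.00 -0.04 pos 0.5470 -0.0204
23 3.45 -0.24 -0.05 tan 0.98 -0.19 pos 0.5529 -0.0212
24 3.6 -0.23 -0.08 tan 0.94 -0.34 pos 0.5587 -0.0228
25 3.75 -0.21 -0.11 tan 0.88 -0.47 pos 0.5642 -0.0252
26 3.9 -0.19 -0.14 tan 0.80 -0.60 pos 0.5692 -0.0284
27 4.05 -0.17 -0.17 tan 0.70 -0.71 pos 0.5738 -0.0324
28 4.2 -0.14 -0.19 tan 0.59 -0.81 pos 0.5776 -0.0370
29 4.35 -0.11 -0.21 tan 0.46 -0.89 pos 0.5808 -0.0421
30 4.5 -0.08 -0.23 tan 0.32 -0.95 pos 0.5831 -0.0476
```

```bash
{ python3 -m handwheel '[[-1,0,-0.08,0,0,0,0],[-1,0,0,0,0,0,0]]'; python3 -m handwheel '[[-1,0.24,0.01,0,0,0,0]]';python3 -m handwheel '[[-1,0.24,0.04,0,0,0,0]]'; } | grep -E "clock|tool|force: \["
```

```text
clock: 18.73
tool_pos: [0.5494, -0.1012, 0.3002]
force: [-1.2, -0.3, 5.0]
clock: 18.85
tool_pos: [0.5452, -0.1014, 0.3004]
force: [8.4, -5.7, -4.0]
clock: 18.98
tool_pos: [0.539, -0.1013, 0.3004]
force: [8.2, -8.8, -2.7]
```

```bash
{ python3 -m handwheel '[[-1,0.23,0.0,0,0,0,0]]';python3 -m handwheel '[[-1,0.21,0.06,0,0,0,0]]'; python3 -m handwheel '[[-1,0.19,0.12,0,0,0,0]]'; } | grep -E "clock|tool|force: \["
```

```text
clock: 19.1
tool_pos: [0.5333, -0.1012, 0.3003]
force: [8.9, 0.3, -3.2]
clock: 19.23
tool_pos: [0.5281, -0.0999, 0.3004]
force: [8.8, -0.9, -5.3]
clock: 19.35
tool_pos: [0.523, -0.0975, 0.3003]
force: [8.7, -5.3, -4.3]
```

```bash
{ python3 -m handwheel '[[-1,0.18,0.14,0,0,0,0]]';python3 -m handwheel '[[-1,0.16,0.17,0,0,0,0]]'; python3 -m handwheel '[[-1,0.13,0.19,0,0,0,0]]'; } | grep -E "clock|tool|force: \["; python3 - <<'E'
import numpy as np
from plant import *
I=snapshot("scene")["color"]
import cv2
cv2.imwrite("pics/s4.png",I[...,::-1])
E
```

```text
clock: 19.48
tool_pos: [0.5183, -0.0942, 0.3003]
force: [9.7, -2.2, -5.4]
clock: 19.6
tool_pos: [0.5143, -0.0899, 0.3004]
force: [11.2, -0.4, -5.7]
clock: 19.73
tool_pos: [0.5108, -0.0852, 0.3003]
force: [10.2, 0.2, -6.5]
```

```bash
cat > tm.py <<'E'
import cv2,numpy as np
a=cv2.imread("pics/w3.png")[270:520]
def cmp(f):
    b=cv2.resize(cv2.imread(f)[190:240,200:280],(400,250),interpolation=2)
    # mm per 5x px along vise about .73
    for n,(x0,x1,y0,y1) in dict(head=(165,262,345,415),bar=(300,390,305,350),jack=(20,120,360,445),fixed=(0,40,380,510)).items():
        T=a[y0-270:y1-270,x0:x1];r=cv2.matchTemplate(b,T,cv2.TM_CCOEFF_NORMED);_,v,_,p=cv2.minMaxLoc(r)
        print(n,round(v,3),"dx",p[0]-x0,"dy",p[1]-(y0-270))
if __name__=="__main__":
    import sys;cmp(sys.argv[1])
E
python3 tm.py pics/s4.png
```

```text
head 0.895 dx 6 dy -4
bar 0.994 dx 6 dy -2
jack 0.943 dx -1 dy -3
fixed 0.97 dx 0 dy -1
```

```bash
{ python3 -m handwheel '[[-1,0.04,0.2,0,0,0,0]]';python3 -m handwheel '[[-1,0.1,0.2,0,0,0,0]]'; python3 -m handwheel '[[-1,0.08,0.22,0,0,0,0]]';  } | grep -E "clock|tool|force: \["; python3 - <<'E'
from plant import *
import cv2
cv2.imwrite("pics/s5.png",snapshot("scene")["color"][...,::-1])
E
python3 tm.py pics/s5.png
```

```text
clock: 19.9
tool_pos: [0.5094, -0.0804, 0.3003]
force: [6.1, -4.6, -2.8]
clock: 20.02
tool_pos: [0.5062, -0.0759, 0.3003]
force: [7.8, -3.7, -3.5]
clock: 20.15
tool_pos: [0.5036, -0.0707, 0.3003]
force: [7.8, -5.4, -3.8]
head 0.893 dx 10 dy -5
bar 0.905 dx 5 dy -2
jack 0.942 dx -1 dy -3
fixed 0.97 dx 0 dy -1
```

```bash
{ python3 -m handwheel '[[-1,0.01,0.23,0,0,0,0]]';python3 -m handwheel '[[-1,0.04,0.24,0,0,0,0]]'; python3 -m handwheel '[[-1,0.02,0.24,0,0,0,0]]';  } | grep -E "clock|tool|force: \["; python3 - <<'E'
from plant import *
import cv2
cv2.imwrite("pics/s6.png",snapshot("scene")["color"][...,::-1])
E
python3 tm.py pics/s6.png
```

```text
clock: 20.32
tool_pos: [0.5022, -0.0654, 0.3002]
force: [3.6, -7.8, 1.6]
clock: 20.45
tool_pos: [0.5008, -0.0595, 0.3003]
force: [5.4, -7.7, -2.7]
clock: 20.58
tool_pos: [0.5002, -0.0536, 0.3003]
force: [8.8, -9.1, -5.7]
head 0.892 dx 11 dy -5
bar 0.907 dx 5 dy -3
jack 0.942 dx -1 dy -3
fixed 0.97 dx 0 dy -1
```

```bash
{ python3 -m handwheel '[[-1,-0.10,0.24,0,0,0,0]]';python3 -m handwheel '[[-1,-0.06,0.23,0,0,0,0]]';  } | grep -E "clock|tool|force: \["; python3 - <<'E'
from plant import *
import cv2
cv2.imwrite("pics/s7.png",snapshot("scene")["color"][...,::-1])
E
python3 tm.py pics/s7.png
```

```text
clock: 20.75
tool_pos: [0.5014, -0.0479, 0.3002]
force: [1.1, -10.1, 4.5]
clock: 20.88
tool_pos: [0.5025, -0.0421, 0.3002]
force: [4.5, -11.5, -0.8]
head 0.892 dx 11 dy -5
bar 0.914 dx 6 dy -3
jack 0.941 dx -1 dy -2
fixed 0.97 dx 0 dy -1
```

```bash
{ python3 -m handwheel '[[-1,-0.12,0.21,0,0,0,0]]';python3 -m handwheel '[[-1,-0.13,0.20,0,0,0,0]]';  } | grep -E "clock|tool|force: \["; python3 - <<'E'
from plant import *
import cv2
cv2.imwrite("pics/s8.png",snapshot("scene")["color"][...,::-1])
E
python3 tm.py pics/s8.png
```

```text
clock: 21.05
tool_pos: [0.5047, -0.0369, 0.3001]
force: [0.8, -11.6, 3.3]
clock: 21.18
tool_pos: [0.5074, -0.0319, 0.3001]
force: [0.9, -13.8, 3.3]
head 0.893 dx 11 dy -5
bar 0.918 dx 6 dy -3
jack 0.941 dx -1 dy -2
fixed 0.97 dx 0 dy -1
```

```bash
{ python3 -m handwheel '[[-1,-0.12,0.08,0,0,0,0]]'; python3 -m handwheel '[[-1,0,0,0,0,0,0]]'; } | grep -E "clock|tool|force: \["
```

```text
clock: 21.35
tool_pos: [0.5095, -0.0297, 0.3]
force: [-6.2, -8.6, 10.8]
clock: 21.48
tool_pos: [0.5096, -0.0296, 0.3]
force: [-3.8, -8.2, 9.6]
```

```bash
python3 -m handwheel '[[0.1,0,0,0,0,0,0],[0.1,0,0,0,0,0,0],[0.1,0,0,0,0,0,0]]' && python3 -m handwheel '[[0.1,0,0,-0.8,0,0,0],[0.1,0,0,-1,0,0,0],[0.1,0,0,-1,0,0,0],[0.1,-1,0,-1,0,0,0],[0.1,-1,0,0,0,0,0]]' && python3 -m handwheel '[[0.1,-1,0,0,0,0,0],[0.1,-1,0,0,0,0,0],[0.1,0,0,0,0,0,0]]'; python3 - <<'E'
from plant import *
import cv2,numpy as np
from scipy.spatial.transform import Rotation as Ro
o=get_obs();s=snapshot("wrist")
T=np.eye(4);T[:3,:3]=Ro.from_euler("xyz",o["orientation"],degrees=True).as_matrix();T[:3,3]=o["tool_pos"]
M=np.linalg.inv(T@s["tool_from_camera"])
np.savez("pics/w4.npz",fx=s["fx"],fy=s["fy"],cx=s["cx"],cy=s["cy"],R=M[:3,:3],t=M[:3,3])
I=snapshot("scene")["color"];cv2.imwrite("pics/s9.png",I[...,::-1])
q=I[190:240,200:280,::-1]
cv2.imwrite("pics/w4.png",np.vstack([cv2.resize(s["color"][:240,100:420,::-1],None,fx=1.25,fy=1.25),cv2.resize(q,(400,250),interpolation=2)]))
E
python3 tm.py pics/s9.png
```

```text
clock: 21.85
tool_pos: [0.5105, -0.0282, 0.2995]
orientation: [180.0, -0.0, -175.8]
force: [-0.4, 0.1, 0.1]
opening: 0.0407
gripper_force: 0.0
clock: 22.48
tool_pos: [0.5614, -0.0245, 0.3972]
orientation: [180.0, 0.3, -175.8]
force: [-0.2, 0.4, -0.7]
opening: 0.0481
gripper_force: 0.0
clock: 22.85
tool_pos: [0.6114, -0.0208, 0.3936]
orientation: [-180.0, -0.1, -175.8]
force: [0.3, 0.3, 0.2]
opening: 0.0479
gripper_force: 0.0
head 0.916 dx 11 dy -5
bar 0.917 dx 6 dy -3
jack 0.945 dx -1 dy 0
fixed 0.977 dx 0 dy -2
```

View pics/w4.png

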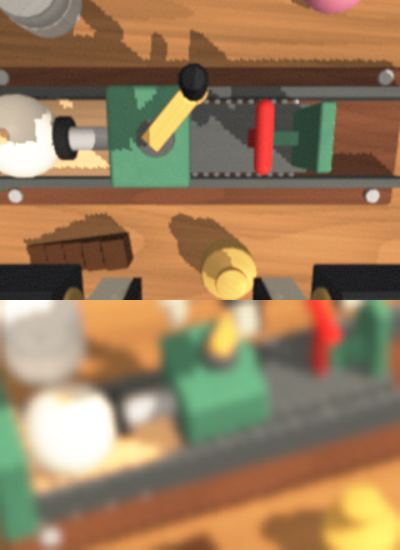

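The wrist view shows the bar at (264,137) well clear of the post at (326,136), so the lever has dropped fully. The knob top is at (193,80) and the jack is held between pad and cork. I'll check the angle and the slip.

```bash
python3 - <<'E'
from h import *
c=np.array([.543,-.0307]);th=np.radians(4.1);V=np.array([[np.cos(th),np.sin(th)],[-np.sin(th),np.cos(th)]])
for f,L in (("w3",[("knob",75,122,.155),("hub",158,121,.112),("bar",276,119,.118),("post",326,118,.122),("headL",105,120,.095),("headR",187,120,.095),("screwL",22,184,.018),("screwR",380,184,.018)]),("w4",[("knob",193,80,.155),("hub",157,137,.112),("bar",264,137,.118),("post",328,136,.122),("headL",108,137,.095),("headR",190,137,.095),("screwL",15,196,.018),("screwR",373,196,.018)])):
    w=ld(f)
    for n,x,y,z in L: print(f,n,(V@(plane(w,x/1.25+100,y/1.25,z)[:2]-c)*1000).round(1))
E
```

```text
w3 knob [  2.4 -68.2]
w3 hub [ -0.3 -26.7]
w3 bar [-1.2 49.4]
w3 post [-1.6 80. ]
w3 headL [ -1.9 -65.3]
w3 headR [-1.8 -8.1]
w3 screwL [  50.6 -162.9]
w3 screwR [ 50.7 167.9]
w4 knob [-30.3   2.9]
w4 hub [ -1.5 -21.2]
w4 bar [-1.6 48.1]
w4 post [-2.2 87.8]
w4 headL [ -1.7 -57.1]
w4 headR [-1.7  0.2]
w4 screwL [  50.4 -163.3]
w4 screwR [ 50.  168.2]
```

Slip was 8.2 mm. The crank turned about 2.33 rad, or 12.8 mm, which leaves about 5 mm of spring compression, roughly 30 N. That agrees with the force at the knob, so I hand in.

```bash
python3 -c "
from plant import *
print(close_job())"
```

```text
the job is handed in; nothing more can be done
None
```

The jack is clamped in the vise with the jaw locked and gripped at an estimated 30 N (from the crank turn; knob force read nearer 20–26 N), and the job is handed in at about 23 s; no result was returned.

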